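# Press a stuck plug out of an eccentric tap bush with the ejector rod

### The arm

A 7-joint arm with a two-finger parallel gripper is mounted at the origin on a cart in front of the work surface, level with it; the furniture and walls round the work are solid. World frame = base frame: x ahead of the robot, y to its left, z up, the work surface at z = 0. Lengths are in m, angles in degrees, forces in N, time in s.
With the tool pointing down it reaches from about 0.425 to 0.875 m from the base axis. Payload 4.7 kg.
Tool frame: the origin (TCP) lies on the centre line of the jaws, within the pads' length; the fingertips stand env.nose_length ahead of it and the grasp point (between the pads) lies 8 mm behind it (env.nose_length is the distance from the TCP to the fingertips, in m); y points along the fingers, z is the direction in which the jaws open and shut, and the axes are right-handed (so a half turn about y gives the same grasp; the last joint's range is limited). The gripper opens to 87 mm and grips with 3 to 60 N. Pads are 19 mm wide; open, the fingers measure 117 mm over their backs; the gripper's body (75 mm by 190 mm) begins 51 mm behind the grasp point.
Start: joints at [64.578, 18.392, -4.016, 83.108, 1.295, 78.541, -3.26], TCP at [0.287, -0.583, 0.234] pointing down, gripper open.
Joint ranges: [-163.93, 163.93], [-17.29, 119.83], [-79.2, 71.16], [3.27, 140.29], [-89.18, 269.18], [5.43, 117.66], [-154.24, 154.24]. Speed limits (degrees/s): [147.25, 147.25, 180, 180, 180, 180, 180].

### API

Orientations are given as [roll, pitch, yaw] about the fixed x, y, z axes, in that order (R = Rz(yaw) Ry(pitch) Rx(roll)).
In Python, from cell import env, read_camera, camera_info, job, models gives the robot as it stands.
- The arm moves only by the tool move_arm, never from a script. Its argument "moves" is a list of rows, each a list of 6 numbers: the shift along the tool's x, y, z in mm, then the turn, a rotation vector about the tool's x, y, z in degrees. In form: [[x, y, z, ax, ay, az], ...]. A call has 1 to 20 rows; each row is the pose to reach, as a shift and turn from the pose commanded when the call began, along the tool's axes at that moment; what a row does not reach only later rows make up. A row lasts 1/12 s, in which the tool goes at most 41.7 mm and 7.16 degrees, less where a joint would pass 70% of its speed; a pose out of reach is approached as far as the arm can. A call with a gripper value outside its range is refused whole. "claw" is the finger opening in mm, from 0 to 87, set as the call begins (left out, the last holds). The fingers move at their own pace and stop on an object; "newtons" is the grip in N (left out, the last holds). Time passes only in rows, so rows that repeat a pose let the fingers close. It gives the time, the measured TCP pose, the force and the opening at its end, in the units of the state.
- env.get_obs(): the state, without advancing time (a new reading comes with each control period).
- read_camera(name): name is "side" or "top"; returns (picture, depth): 480x640x3 uint8, red, green, blue; 480x640 float32, m along the optical axis (not along the pixel's ray), 0 where there is no reading.
- camera_info(name): a dict with "fx", "fy", "cx", "cy" (pixels), "R" (3x3) and "t" (3): a world point X has camera coordinates R X + t. Camera axes: x right, y down, z forward; pixel columns grow to the right and rows downward; lengths in m; the calibration is good to about 2 mm. A picture is of the moment at which its call begins. camera_info takes no time and is no camera call.
- job.sign_off(): hands the job in, once; it reports no verdict.
Trained networks look in the newest picture that a camera, given by its name, has taken for a name from the list of things; names that differ only in an ending like _2 or _b are one class to them, and where a whole thing is asked for, a point or a joint stands for the part that bears it (a point fixed in the world has none). Each returns a list of dicts, best first, with "score" (0 to 1); they miss things now and then, are a little off and sometimes report something else, mostly with a low value. They report only what shows in the picture. A call takes as long as a camera call.
- models.spot_in(target, camera): "point" ([x, y, z] in m, in world coordinates, good to about 4 mm: the middle of the surface that is visible of it).
- models.cut_out(target, camera): "mask" (480x640 bool, what is visible of it).
The state is a dict: "time_s": time; "qpos": joint angles; "joint_velocities": joint speeds; "effort": joint torques, N m; "tool_pos": TCP position; "tool_rot": TCP orientation; "force": force on the tool from outside, world axes, zero at the start; "wrist_torque": the same for the moment, N m; "grip_width": finger opening in m.
Only numpy, scipy, OpenCV 4.12 (cv2) and the standard library are available. Lean on these libraries where they do the work, as an engineer would, in place of code of your own. Each camera call takes 0.05 s, during which the arm holds its last target.

### The job

Take the ejector rod (orange square grip) from its holder, find the bore in the brass bush of the blue service stand by feel, and gently press the stuck red plug out of the bush, down into the catch sleeve until it bottoms; never lean hard on the stand or the plug (keep under 30 N). Then hang the rod back in its holder, upright with its collar resting on the holder's top, and let go. Leave the other things alone.

Things in the scene. Friction and masses are not known exactly. Their poses are not given: they have to be found in the camera images.
- rod: Ejector rod, 135 mm long, 0.12 kg, at the start hanging upright in its holder. Origin: centre of its tip (lower end); z runs up the rod. Steel shank 10 mm diameter from z = 0 to 80 mm (last 2 mm taper to 8 mm), round collar 28 mm diameter from z = 80 to 85 mm, orange grip 20 x 20 mm square (sides along the rod's x and y) from z = 85 to 135 mm.
- holder: Fixed holder: 70 x 70 mm base on the worktop, two aluminium uprights, top plate 50 x 64 mm whose upper face is 95 mm above the worktop, with a vertical through hole of 15 mm diameter at its centre. Origin: centre of the underside; z up, the hole is on its z axis. The rod hangs through the hole by its collar, its tip then 15 mm above the holder's origin.
- stand: Fixed blue service stand: base 100 x 110 mm, two side cheeks, head plate 76 x 100 mm from 65 to 100 mm height. Origin: centre of the underside; z up. It carries a round brass bush (33 mm diameter, see bush_face) in the middle of the head plate, and the plug in it. Rigid.
- bush_face (a point): Centre of the bush's flat upper face, 102 mm above the stand's origin (lower face: 62 mm). The bush's 12 mm vertical through bore is ECCENTRIC: its axis is 4 mm from this point, in a direction that differs every time and is not measured: see it or find it by feel. A rod beside the bore stops on the face; over the bore it drops in. The bush does not turn.
- plug (a joint): Travel in m of the red plug (11 mm diameter, 16 mm long) down the bore. At 0 its top is 14 mm below the bush face; it starts between 0 and 0.005. 0.030 is the floor of the catch sleeve, a hard stop: its top is then 44 mm below the bush face, out of the bush. It is tight: it slides with about 8 to 10 N and stays where it is left.
- tea_tin: Bystander: green and grey tea tin, 74 mm wide, 92 mm high. Origin: centre of its underside.
- cap_grey: Bystander: grey bottle cap, 69 mm wide, 24 mm high. Origin: centre of its underside.
- cap_black: Bystander: black bottle cap, 57 mm wide, 24 mm high. Origin: centre of its underside.
- ball_valve: Bystander: brass ball valve with a red lever, 32 x 115 x 49 mm. Origin: centre of its underside.
- ptfe_tape: Bystander: white tape roll lying flat, 52 mm wide, 15 mm high. Origin: centre of its underside.
- teaspoon: Bystander: steel teaspoon, 132 x 26 x 9 mm. Origin: centre of its underside.
- bottle_side: Bystander: dark green flask standing upright, 72 mm wide, 260 mm high. Origin: centre of its underside.

How it is judged (in metres and radians):
On the way, in this order (a step that is already met when the one before it is completed fails the run):
1. the rod is lifted out of its holder (height (world z) of rod above 0.09 m), for 0.1 s.
2. with the rod in the bore, the plug is pressed down to the bottom of the catch sleeve (value of joint plug above 0.0285 m and z of rod in the frame of stand below 0.066 m and horizontal distance between rod and stand below 0.008 m), for 0.1 s.
At the end, for the whole second after the job is handed in: The plug is at the bottom of the catch sleeve (travel over 28.5 of 30 mm); the rod hangs at rest in its holder, upright within 0.08 rad, its tip within 5 mm of the hole's axis and 15 mm (12 to 18) above the holder's underside, released (value of joint plug above 0.0285 m and horizontal distance between rod and holder below 0.005 m and z of rod in the frame of holder between 0.012 and 0.018 m and angle between rod's own z axis and vertical below 0.08 rad and linear speed of rod below 0.02 m/s and contact force between rod and the fingers below 0.1 N); the robot touches nothing.
It fails at once if the rod presses on the stand, bush or plug with more than 30 N (contact force between rod and stand above 30 N).
It fails at once if the arm or fingers press on the stand with more than 10 N (contact force between any of the arm, the fingers and stand above 10 N).
It fails at once if a bystander is moved by more than 25 mm (distance of any of tea_tin, cap_grey, cap_black, ball_valve, ptfe_tape, teaspoon, bottle_side from where it was at the start of the episode above 0.025 m).
It also fails if it takes over 58 s, if anything falls off the work surface, if the arm or the gripper's body presses on something with over 40 N, if the wrist force passes 120 N, or if a joint passes its speed limit or range.

## Working session

There is one attempt and no reset: what is moved stays moved. The work goes in short steps, Python scripts to look and compute and a tool call to move; the robot and the scene stay as the last step left them, time stands still between calls to the robot, and variables do not carry over. Pictures are saved under pics/ and viewed, and the job is handed in when it is done.

Besides the shell and the picture viewer there is one more tool, called after "Request:" by a JSON object that holds its "method" and its "body", one argument or row to a line. move_arm: Moves the arm, as the interface text tells. Its arguments: {"type":"object","properties":{"moves":{"type":"array","items":{"type":"array","items":{"type":"number"}}},"claw":{"type":"number"},"newtons":{"type":"number"}},"required":["moves"]}

```bash
ls; mkdir -p pics
python3 - <<'E'
from cell import env, read_camera, camera_info, job, models
import cv2, numpy as np
o=env.get_obs(); print(o, env.nose_length)
for c in ("side","top"):
    p,d=read_camera(c); cv2.imwrite(f"pics/{c}0.png",p[:,:,::-1]); np.savez(f"pics/{c}0.npz",p=p,d=d)
    i=camera_info(c); print(c,i)
    for n in ("rod","holder","stand","bush_face"):
        r=models.spot_in(n,c); print(n,[(x['score'],np.round(x['point'],4)) for x in r[:2]])
print(env.get_obs()['time_s'])
E
```

```text
pics
{'time_s': 0.0, 'qpos': array([64.57975204, 18.43773622, -4.01656097, 83.1755916 ,  1.29395254,
       78.54060393, -3.2595123 ]), 'joint_velocities': array([ 0.00590631, -0.01894585, -0.0210897 ,  0.02623982,  0.02040192,
       -0.05730249, -0.09133973]), 'effort': array([-1.33857343e-04, -4.91294968e+01, -4.04090434e-01, -3.12524915e+01,
       -6.40406599e-02,  4.37401340e-02,  1.56534184e-04]), 'tool_pos': array([ 0.2869979 , -0.58260863,  0.23247059]), 'tool_rot': array([-9.01087413e+01, -4.45664212e-03, -1.53768727e+02]), 'force': array([-0.6344807,  0.7944422, -0.3061846]), 'wrist_torque': array([ 0.00221364,  0.068907  , -0.02280152]), 'grip_width': 0.08706466605923005} 0.011
side {'fx': 486.2279306885294, 'fy': 486.2279306885294, 'cx': 313.8558742305289, 'cy': 231.0986810697703, 'R': array([[-0.86767807, -0.49669826,  0.02063013],
       [-0.20854479,  0.32600709, -0.92207833],
       [ 0.45126913, -0.80436945, -0.38645304]]), 't': array([0.47592139, 0.20290716, 1.09848716])}
rod [(0.55, array([ 0.4527, -0.1568,  0.1145])), (0.33, array([0.5176, 0.1229, 0.0647]))]
holder [(0.93, array([ 0.4494, -0.1384,  0.0414]))]
stand [(0.69, array([0.5096, 0.1203, 0.0662]))]
bush_face [(0.78, array([0.5156, 0.1227, 0.065 ]))]
top {'fx': 485.67463178900624, 'fy': 485.67463178900624, 'cx': 325.05677992181745, 'cy': 241.26559168229574, 'R': array([[-0.02782941, -0.99955781, -0.0104742 ],
       [-0.98795051,  0.02909913, -0.15201   ],
       [ 0.15224757,  0.00611765, -0.98832346]]), 't': array([0.01052637, 0.56960285, 1.23716106])}
rod [(0.69, array([ 0.453 , -0.1603,  0.1515]))]
holder [(0.6, array([ 0.4442, -0.1557,  0.097 ]))]
stand [(0.83, array([0.5129, 0.0791, 0.1028])), (0.16, array([ 0.4438, -0.1544,  0.0964]))]
bush_face [(0.57, array([0.5209, 0.0779, 0.0992]))]
0.5
```

View pics/side0.png

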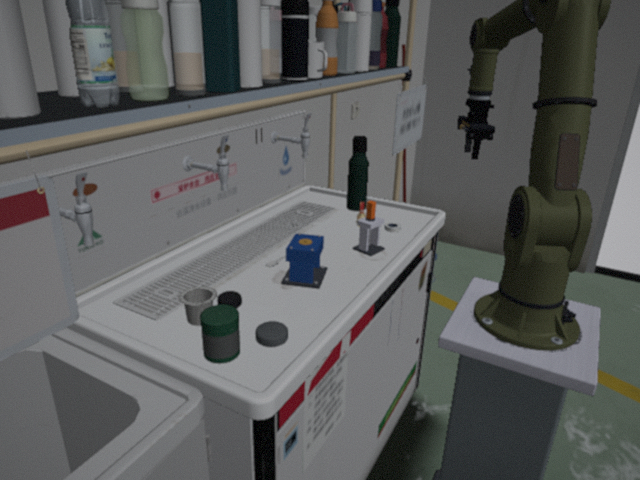

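View pics/top0.png

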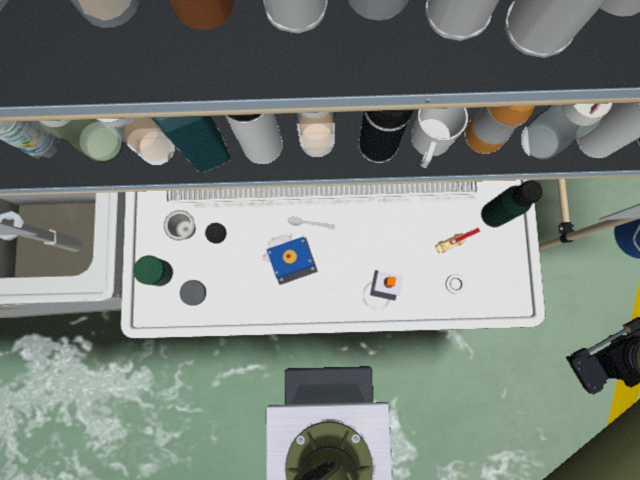

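```bash
cat > h.py <<'E'
import numpy as np, cv2
from cell import env, read_camera, camera_info, job, models
def world(c,u,v,d):
    i=camera_info(c); pc=np.array([(u-i['cx'])/i['fx']*d,(v-i['cy'])/i['fy']*d,d]); return np.array(i['R']).T@(pc-i['t'])
def proj(c,X):
    i=camera_info(c); p=np.array(i['R'])@np.array(X)+i['t']; return i['fx']*p[0]/p[2]+i['cx'], i['fy']*p[1]/p[2]+i['cy']
def atz(c,u,v,z):
    i=camera_info(c); R=np.array(i['R']); o=-R.T@i['t']; r=R.T@np.array([(u-i['cx'])/i['fx'],(v-i['cy'])/i['fy'],1]); return o+r*(z-o[2])/r[2]
E
python3 - <<'E'
import numpy as np, cv2
t=np.load('pics/top0.npz')['p'][:,:,::-1]; s=np.load('pics/side0.npz')['p'][:,:,::-1]
f=lambda a,x,y,w,h,k:cv2.resize(a[y:y+h,x:x+w],None,fx=k,fy=k,interpolation=cv2.INTER_CUBIC)
A=f(t,255,225,70,65,6); B=f(t,355,255,60,55,6); 
C=f(s,275,225,65,65,6); D=f(s,345,190,60,70,6)
def pad(a): 
    o=np.zeros((420,420,3),np.uint8); o[:a.shape[0],:a.shape[1]]=a[:420,:420]; return o
im=np.vstack([np.hstack([pad(A),pad(B)]),np.hstack([pad(C),pad(D)])])
cv2.imwrite('pics/z0.png',cv2.resize(im,(600,600)))
cv2.imwrite('pics/z1.png',f(t,270,240,42,36,14))
from h import *
z=np.load('pics/top0.npz'); d=z['d'];
h=cv2.cvtColor(z['p'],cv2.COLOR_RGB2HSV)
X=np.array([[world('top',u,v,d[v,u]) for u in range(640)] for v in range(225,310)]); 
np.save('pics/X.npy',X)
def rng(lo,hi,x0,x1): 
    m=np.zeros(d.shape,bool); m[225:310,x0:x1]=True
    return m
# grip top
hh,ss,vv=[h[225:310,:,k] for k in range(3)]; U,V=np.meshgrid(range(640),range(225,310))
m=(U>375)&(U<410)&(hh<15)&(ss>150)&(X[...,2]>.13)&(V<300)
print('grip',m.sum(),X[m].mean(0),np.median(X[m],0)); print(cv2.minAreaRect(np.float32(X[m][:,:2]*1000)))
m=(U>365)&(U<410)&(abs(X[...,2]-.095)<.006); print('plate',m.sum(),cv2.minAreaRect(np.float32(X[m][:,:2]*1000)),X[m].mean(0))
m=(U>260)&(U<320)&(abs(X[...,2]-.10)<.006); print('head',m.sum(),cv2.minAreaRect(np.float32(X[m][:,:2]*1000)),X[m].mean(0))
m=m&(hh<40)&(ss>100); print('bush',m.sum(),X[m].mean(0),cv2.minAreaRect(np.float32(X[m][:,:2]*1000)))
E
```

```text
Traceback (most recent call last):
  File "h.py", line 4, in world
    i=camera_info(c); pc=np.array([(u-i['cx'])/i['fx']*d,(v-i['cy'])/i['fy']*d,d]); return np.array(i['R']).T@(pc-i['t'])
ValueError: time passes only in moves, steps and waits
```

View pics/z0.png

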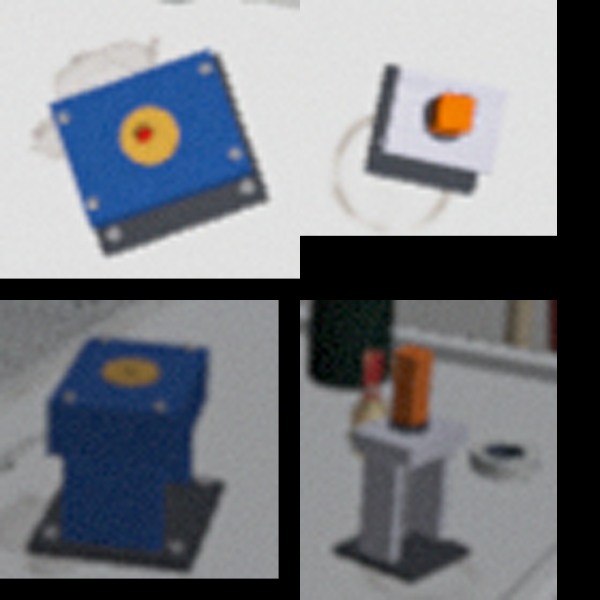

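View pics/z1.png

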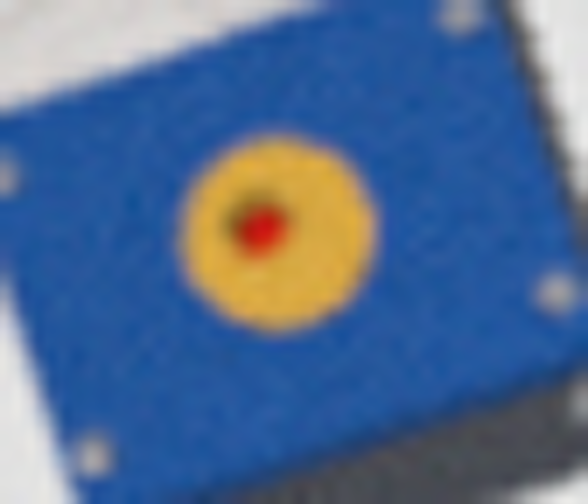

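```bash
cat > h.py <<'E'
import numpy as np, cv2
from cell import env, read_camera, camera_info, job, models
CI={c:camera_info(c) for c in ("side","top")}
def world(c,u,v,d):
    i=CI[c]; pc=np.stack([(u-i['cx'])/i['fx']*d,(v-i['cy'])/i['fy']*d,d],-1); return (pc-i['t'])@np.array(i['R'])
def proj(c,X):
    i=CI[c]; p=np.array(i['R'])@np.array(X)+i['t']; return i['fx']*p[0]/p[2]+i['cx'], i['fy']*p[1]/p[2]+i['cy']
def atz(c,u,v,z):
    i=CI[c]; R=np.array(i['R']); o=-R.T@i['t']; r=R.T@np.array([(u-i['cx'])/i['fx'],(v-i['cy'])/i['fy'],1]); return o+r*(z-o[2])/r[2]
E
cat > a.py <<'E'
from h import *
z=np.load('pics/top0.npz'); d=z['d'];
h=cv2.cvtColor(z['p'],cv2.COLOR_RGB2HSV)
U,V=np.meshgrid(range(640),range(480)); X=world('top',U,V,d)
hh,ss,vv=[h[...,k].astype(int) for k in range(3)]
W=(V>225)&(V<310)
def rect(P): 
    r=cv2.minAreaRect(np.float32(P[:,:2]*1000)); return r
def cen(m,z):
    u,v=U[m].mean(),V[m].mean(); return (u,v),atz('top',u,v,z)
m=W&(U>375)&(U<410)&(hh<15)&(ss>150)
print('grip',m.sum(),X[m].mean(0),X[m&(X[...,2]>.135)].mean(0),rect(X[m&(X[...,2]>.135)]))
m=W&(U>365)&(U<410)&(abs(X[...,2]-.095)<.012); print('plate',m.sum(),rect(X[m]),X[m].mean(0))
m=W&(U>260)&(U<320)&(abs(X[...,2]-.10)<.01); print('head',m.sum(),rect(X[m]),X[m].mean(0))
b=W&(U>275)&(U<305)&(V>240)&(V<272)&((hh<60))&(ss>60); print('bush',b.sum(),cen(b,.102), cv2.minEnclosingCircle(np.argwhere(b).astype(np.float32)))
red=b&((hh<10)|(vv<130)); print('red/dark',red.sum(),cen(red,.102))
for v in range(250,262): print(v,[tuple(z['p'][v,u]) for u in range(284,293)])
E
python3 a.py
```

```text
grip 35 [ 0.45026422 -0.15402812  0.17158098] [ 0.4500671  -0.15417722  0.20060425] ((421.0495910644531, -89.03214263916016), (22.24074935913086, 175.65225219726562), 24.372251510620117)
plate 435 ((452.4591979980469, -162.94882202148438), (64.41506958007812, 50.3967170715332), 76.51039123535156) [ 0.45145303 -0.1617109   0.09551512]
head 1203 ((524.8359985351562, 83.35457611083984), (77.36547088623047, 100.21585083007812), 17.723148345947266) [0.52402696 0.08318578 0.10075604]
bush 141 ((np.float64(289.3900709219858), np.float64(256.2411347517731)), array([0.52535832, 0.08423735, 0.102     ])) ((256.5, 289.5), 6.670932292938232)
red/dark 8 ((np.float64(288.125), np.float64(256.125)), array([0.52574369, 0.08740358, 0.102     ]))
250 [(np.uint8(32), np.uint8(84), np.uint8(154)), (np.uint8(61), np.uint8(89), np.uint8(150)), (np.uint8(105), np.uint8(108), np.uint8(144)), (np.uint8(145), np.uint8(130), np.uint8(130)), (np.uint8(167), np.uint8(142), np.uint8(98)), (np.uint8(185), np.uint8(155), np.uint8(91)), (np.uint8(183), np.uint8(149), np.uint8(89)), (np.uint8(164), np.uint8(138), np.
[... 3962 characters left out ...]
7)), (np.uint8(219), np.uint8(172), np.uint8(67)), (np.uint8(215), np.uint8(168), np.uint8(67)), (np.uint8(215), np.uint8(166), np.uint8(64)), (np.uint8(217), np.uint8(172), np.uint8(70)), (np.uint8(219), np.uint8(170), np.uint8(70)), (np.uint8(215), np.uint8(171), np.uint8(63))]
261 [(np.uint8(93), np.uint8(104), np.uint8(141)), (np.uint8(163), np.uint8(138), np.uint8(108)), (np.uint8(208), np.uint8(164), np.uint8(78)), (np.uint8(215), np.uint8(167), np.uint8(65)), (np.uint8(222), np.uint8(173), np.uint8(69)), (np.uint8(215), np.uint8(167), np.uint8(65)), (np.uint8(219), np.uint8(171), np.uint8(67)), (np.uint8(216), np.uint8(167), np.uint8(63)), (np.uint8(213), np.uint8(165), np.uint8(71))]
```

```bash
cat > b.py <<'E'
from h import *
from scipy.optimize import minimize
z=np.load('pics/top0.npz'); p=z['p'].astype(float)
# soft membership of bush: (r-b) high for brass & for red; blue neg
f=lambda c:np.clip(c,0,1)
r=p[238:276,272:308]; V,U=np.mgrid[238:276,272:308]
def disc(model,obs,x0):
    return minimize(lambda q:((model(q)-obs)**2).sum(),x0,method='Nelder-Mead',options=dict(xatol=1e-3,fatol=1e-4,maxiter=4000))
obs=f((r[...,0]-r[...,2]+120)/(150+120))
obs[np.hypot(U-289.8,V-256.6)>11]=0; obs[np.hypot(U-289.8,V-256.6)<5]=1
q=disc(lambda q:f((q[2]-np.hypot(U-q[0],V-q[1]))/q[3]+.5),obs,[289.8,256.6,7,1.2]); print(q.x,q.fun)
bc=atz('top',q.x[0],q.x[1],.102)
g=f((165-r[...,1])/140); g[np.hypot(U-q.x[0],V-q.x[1])>5.2]=0
w=g; u,v=(U*w).sum()/w.sum(),(V*w).sum()/w.sum()
print('bush',bc,'hole px',u,v,'hole',atz('top',u,v,.102),atz('top',u,v,.102)-bc, proj('top',[.525,.083,.062]),proj('top',[.525,.083,.102]))
# grip: orange model: project 20x20 prism yaw -> silhouette hull z .100-.150
r=p[268:298,372:412]; 
S=8
obs=f((r[...,0]-r[...,2]-60)/150)
def mod(q):
    c,s=np.cos(q[2]),np.sin(q[2]); P=[]
    for zz in (.10,.15):
        for a,b in ((1,1),(1,-1),(-1,-1),(-1,1)): P.append(proj('top',[q[0]+.01*(a*c-b*s),q[1]+.01*(a*s+b*c),zz]))
    H=cv2.convexHull(np.float32(P))[:,0]
    m=np.zeros((30*S,40*S),np.uint8); H=(H-[372,268]+.5)*S-.5
    cv2.fillPoly(m,[np.int32(np.round(H*16))],255,shift=4)
    return cv2.GaussianBlur(cv2.resize(m,(40,30),interpolation=cv2.INTER_AREA)/255.,(0,0),.6)
best=[]
for y in range(-45,45,6):
    q=disc(mod,obs,[.452,-.163,np.radians(y)]);best.append((q.fun,np.round(q.x[:2],4),np.degrees(q.x[2])))
for x in sorted(best,key=lambda t:t[0])[:6]:print(x)
print(obs.sum())
E
python3 b.py
```

```text
[289.39758692 256.21346964   6.79969028   2.14275627] 0.1796654057070737
bush [0.52542757 0.08421735 0.102     ] hole px 288.03799019607845 255.73345588235296 hole [0.52673807 0.08760565 0.102     ] [0.00131051 0.0033883  0.        ] (np.float64(291.1545880220262), np.float64(258.24415789718637)) (np.float64(289.8858927842338), np.float64(256.36882713843744))
(np.float64(16.826343241322892), array([ 0.4543, -0.1624]), np.float64(-3.0582094599337446))
(np.float64(17.14309111122934), array([ 0.4543, -0.1626]), np.float64(3.022449597366117))
(np.float64(17.159399416100612), array([ 0.4541, -0.1622]), np.float64(28.02875795717593))
(np.float64(17.188501076723202), array([ 0.4541, -0.1621]), np.float64(15.442240965059234))
(np.float64(17.417403142999), array([ 0.4542, -0.1624]), np.float64(21.612320131955883))
(np.float64(17.437993396396525), array([ 0.4538, -0.1618]), np.float64(-9.355053710937499))
67.40666666666667
```

Run:
```python
from h import *
t=np.load('pics/top0.npz')['p'][:,:,::-1]; s=np.load('pics/side0.npz')['p'][:,:,::-1]
k=14
def crop(a,c,x,y,w,h):
    o=cv2.resize(a[y:y+h,x:x+w],None,fx=k,fy=k,interpolation=cv2.INTER_CUBIC); 
    return o
A=crop(t,'top',378,270,26,26);B=crop(s,'side',358,196,26,30)
o=np.zeros((420,800,3),np.uint8);o[:A.shape[0],:A.shape[1]]=A;o[:B.shape[0],400:400+B.shape[1]]=B
cv2.imwrite('pics/z2.png',o)
for y in (-13.5,0,20):
  for zz in (.15,.1):
    c,sn=np.cos(np.radians(y)),np.sin(np.radians(y))
    print(y,zz,[tuple(np.round((np.array(proj(cam,[.453+.01*(a*c-b*sn),-.163+.01*(a*sn+b*c),zz]))-o0+.5)*k).astype(int)) for cam,o0 in(('top',[378,270]),('side',[358,196])) for a,b in ((1,1),(1,-1),(-1,-1),(-1,1))])
```

```text
-13.5 0.15 [(np.int64(155), np.int64(91)), (np.int64(271), np.int64(115)), (np.int64(249), np.int64(230)), (np.int64(133), np.int64(206)), (np.int64(145), np.int64(87)), (np.int64(205), np.int64(65)), (np.int64(284), np.int64(88)), (np.int64(225), np.int64(111))]
-13.5 0.1 [(np.int64(122), np.int64(114)), (np.int64(232), np.int64(137)), (np.int64(212), np.int64(247)), (np.int64(100), np.int64(224)), (np.int64(130), np.int64(318)), (np.int64(189), np.int64(294)), (np.int64(267), np.int64(319)), (np.int64(208), np.int64(344))]
0 0.15 [(np.int64(140), np.int64(103)), (np.int64(258), np.int64(100)), (np.int64(264), np.int64(217)), (np.int64(146), np.int64(221)), (np.int64(149), np.int64(92)), (np.int64(189), np.int64(65)), (np.int64(280), np.int64(83)), (np.int64(241), np.int64(111))]
0 0.1 [(np.int64(108), np.int64(126)), (np.int64(220), np.int64(122)), (np.int64(226), np.int64(235)), (np.int64(113), np.int64(238)), (np.int64(134), np.int64(324)), (np.int64(173), np.int64(294)), (np.int64(263), np.int64(313)), (np.int64(224), np.int64(343))]
20 0.15 [(np.int64(125), np.int64(127)), (np.int64(233), np.int64(84)), (np.int64(279), np.int64(193)), (np.int64(170), np.int64(237)), (np.int64(162), np.int64(100)), (np.int64(168), np.int64(68)), (np.int64(267), np.int64(76)), (np.int64(262), np.int64(108))]
20 0.1 [(np.int64(93), np.int64(149)), (np.int64(197), np.int64(107)), (np.int64(240), np.int64(212)), (np.int64(136), np.int64(254)), (np.int64(146), np.int64(332)), (np.int64(153), np.int64(297)), (np.int64(250), np.int64(305)), (np.int64(245), np.int64(340))]
```

View pics/z2.png

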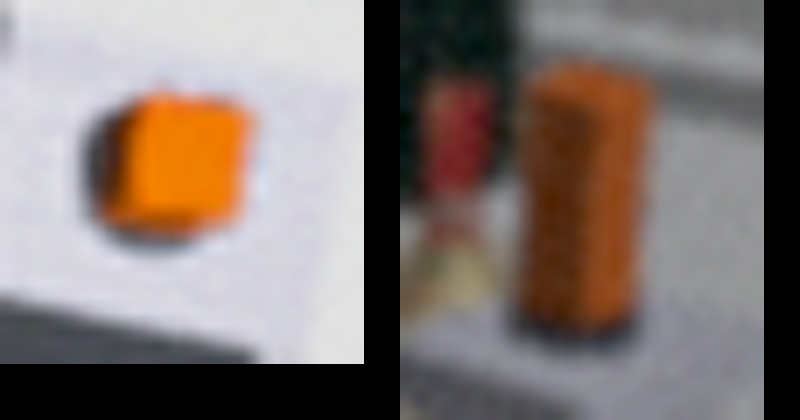

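```bash
cat >> h.py <<'E'
from scipy.spatial.transform import Rotation as Ro
def go(T,jaw,o=None):
    o=o or env.get_obs(); R=Ro.from_euler('xyz',o['tool_rot'],degrees=True); D=Ro.from_euler('xyz',[-90,0,jaw-90],degrees=True)
    # jaw: world direction angle of tool z ; yaw s.t. tool z=(−sin yaw, cos yaw) 
    rv=(R.inv()*D).as_rotvec(degrees=True); s=R.inv().apply(np.array(T)-o['tool_pos'])*1000
    print('t',round(o['time_s'],2),'pos',np.round(o['tool_pos'],4),'rot',np.round(o['tool_rot'],2),'F',np.round(o['force'],2),'w',round(o['grip_width'],4))
    print('ROW',np.round(s,1),np.round(rv,1))
E
python3 -c "
from h import *
go([.454,-.162,.225],-97)"
```

```text
t 0.5 pos [ 0.2873 -0.5831  0.2336] rot [ -90.     -0.   -153.77] F [ 0.13 -0.12 -0.13] w 0.087
ROW [-335.7    8.5 -304. ] [-0.  33.2  0. ]
```

Request:
{"method": "move_arm", "body": {
  "moves": [
    [-336, 8.5, -304, 0, 33.2, 0],
    [-336, 8.5, -304, 0, 33.2, 0],
    [-336, 8.5, -304, 0, 33.2, 0],
    [-336, 8.5, -304, 0, 33.2, 0],
    [-336, 8.5, -304, 0, 33.2, 0],
    [-336, 8.5, -304, 0, 33.2, 0],
    [-336, 8.5, -304, 0, 33.2, 0],
    [-336, 8.5, -304, 0, 33.2, 0],
    [-336, 8.5, -304, 0, 33.2, 0],
    [-336, 8.5, -304, 0, 33.2, 0],
    [-336, 8.5, -304, 0, 33.2, 0],
    [-336, 8.5, -304, 0, 33.2, 0],
    [-336, 8.5, -304, 0, 33.2, 0],
    [-336, 8.5, -304, 0, 33.2, 0],
    [-336, 8.5, -304, 0, 33.2, 0]
  ],
  "claw": 60
}}

```text
time_s: 1.75
tool_pos: [0.4538, -0.1635, 0.2251]
tool_rot: [-90.0, -0.0, 172.9]
force: [-0.3, 0.2, 0.3]
grip_width: 0.0597
```

```bash
python3 -c "
from h import *
go([.454,-.162,.117],-97)
a=[]
for c,x,y in (('top',350,240),('side',320,130)):
    p,d=read_camera(c); a.append(cv2.resize(p[y:y+100,x:x+100,::-1],None,fx=4,fy=4,interpolation=cv2.INTER_CUBIC))
cv2.imwrite('pics/c1.png',np.hstack(a))
"
```

```text
t 1.75 pos [ 0.4538 -0.1635  0.2251] rot [-8.9970e+01 -1.0000e-02  1.7289e+02] F [-0.32  0.2   0.33] w 0.0597
ROW [-1.000e-01  1.081e+02 -1.500e+00] [-0.  -0.1  0. ]
```

View pics/c1.png

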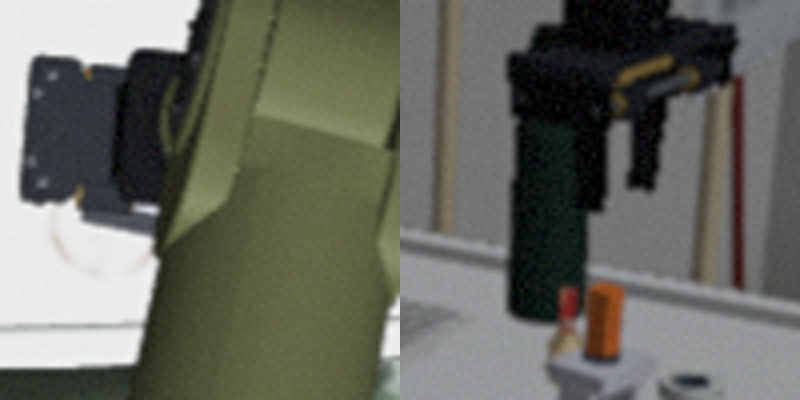

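```bash
python3 -c "
from h import *
print(proj('side',[.4538,-.1635,.214]),proj('side',[.4538,-.1635,.15]),proj('side',[.4538,-.1635,.1]))
for s in(-1,1): print(proj('side',[.4538-s*.122*.03,-.1635-s*.99*.03,.214]))
"
```

```text
(np.float64(374.1968134131099), np.float64(179.9051110010385)) (np.float64(372.64657940832365), np.float64(201.66536687962886)) (np.float64(371.4736763227902), np.float64(218.1291208568963))
(np.float64(368.6510311541606), np.float64(182.31011004518646))
(np.float64(379.5631216123491), np.float64(177.57794316660954))
```

Request:
{"method": "move_arm", "body": {
  "moves": [
    [-1, 40, -2.5, 0, 0, 0],
    [-1, 70, -2.5, 0, 0, 0],
    [-1, 90, -2.5, 0, 0, 0],
    [-1, 108, -2.5, 0, 0, 0],
    [-1, 108, -2.5, 0, 0, 0],
    [-1, 108, -2.5, 0, 0, 0]
  ]
}}

```text
time_s: 2.35
tool_pos: [0.4547, -0.1602, 0.1165]
tool_rot: [-90.0, -0.1, 172.9]
force: [0.8, -0.1, 0.3]
grip_width: 0.0602
```

```bash
python3 -c "
from h import *
go([.455,-.161,.117],-97)
p,d=read_camera('side'); x,y=330,160
cv2.imwrite('pics/c2.png',cv2.resize(p[y:y+80,x:x+80,::-1],None,fx=7,fy=7,interpolation=cv2.INTER_CUBIC))
"
```

```text
t 2.35 pos [ 0.4547 -0.1602  0.1165] rot [-9.0040e+01 -1.2000e-01  1.7294e+02] F [ 0.83 -0.11  0.34] w 0.0602
ROW [-0.4 -0.5  0.8] [ 0.  -0.1  0.1]
```

View pics/c2.png

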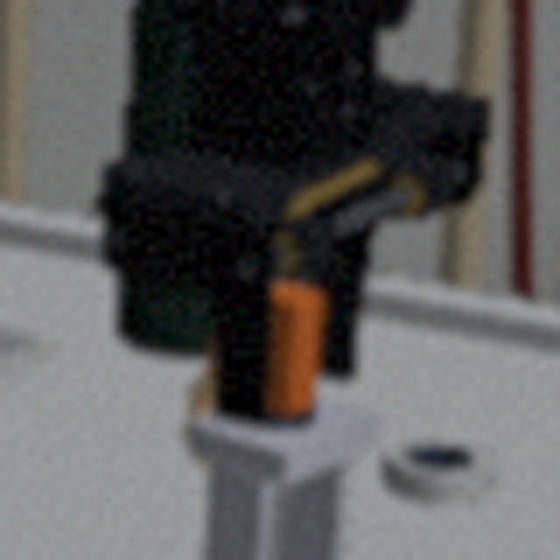

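Request:
{"method": "move_arm", "body": {
  "moves": [
    [0, 0, 0, 0, 0, 0],
    [0, 0, 0, 0, 0, 0],
    [0, 0, 0, 0, 0, 0],
    [0, 0, 0, 0, 0, 0],
    [0, 0, 0, 0, 0, 0],
    [0, 0, 0, 0, 0, 0],
    [0, 0, 0, 0, 0, 0],
    [0, 0, 0, 0, 0, 0]
  ],
  "claw": 0,
  "newtons": 30
}}

```text
time_s: 3.07
tool_pos: [0.4556, -0.1606, 0.1173]
tool_rot: [-89.9, 0.0, 173.0]
force: [-1.2, -2.7, 0.4]
grip_width: 0.0199
```

Request:
{"method": "move_arm", "body": {
  "moves": [
    [0, -2, 0, 0, 0, 0],
    [0, -5, 0, 0, 0, 0],
    [0, -10, 0, 0, 0, 0],
    [0, -10, 0, 0, 0, 0],
    [0, -10, 0, 0, 0, 0]
  ],
  "newtons": 50
}}

```text
time_s: 3.48
tool_pos: [0.4552, -0.1603, 0.1276]
tool_rot: [-89.9, -0.0, 173.0]
force: [-2.9, -4.5, 1.1]
grip_width: 0.0197
```

Request:
{"method": "move_arm", "body": {
  "moves": [
    [0.7, 0, 1.4, 0, 0, 0],
    [0.7, 0, 1.4, 0, 0, 0],
    [0.7, 0, 1.4, 0, 0, 0],
    [0.7, 0, 1.4, 0, 0, 0]
  ]
}}

```text
time_s: 3.82
tool_pos: [0.4551, -0.1605, 0.1272]
tool_rot: [-90.0, 0.0, 173.1]
force: [-0.9, -2.6, 0.8]
grip_width: 0.0194
```

Request:
{"method": "move_arm", "body": {
  "moves": [
    [0.5, 0, 1.5, 0, 0, 0],
    [0.5, 0, 1.5, 0, 0, 0],
    [0.5, 0, 1.5, 0, 0, 0],
    [0.5, 0, 1.5, 0, 0, 0]
  ]
}}

```text
time_s: 4.15
tool_pos: [0.454, -0.1617, 0.1268]
tool_rot: [-90.0, -0.0, 173.1]
force: [-0.0, 0.2, -1.4]
grip_width: 0.0195
```

Request:
{"method": "move_arm", "body": {
  "moves": [
    [0, -35, 0, 0, 0, 0],
    [0, -70, 0, 0, 0, 0],
    [0, -100, 0, 0, 0, 0],
    [0, -100, 0, 0, 0, 0],
    [0, -100, 0, 0, 0, 0]
  ]
}}

```text
time_s: 4.57
tool_pos: [0.4553, -0.1623, 0.2289]
tool_rot: [-89.9, 0.2, 173.0]
force: [-0.7, 0.3, -2.0]
grip_width: 0.0197
```

```bash
python3 -c "
from h import *
go([.5269,.0879,.2275],-97)
go([.5269,.0879,.2275],-72.3)
p,d=read_camera('side'); x,y=330,130
cv2.imwrite('pics/c3.png',cv2.resize(p[y:y+100,x:x+80,::-1],None,fx=6,fy=6,interpolation=cv2.INTER_CUBIC))
"
```

```text
t 4.57 pos [ 0.4553 -0.1623  0.2289] rot [-89.94   0.23 173.05] F [-0.72  0.26 -2.05] w 0.0197
ROW [ -40.8    1.3 -257.1] [-0.1  0.  -0.2]
t 4.57 pos [ 0.4553 -0.1623  0.2289] rot [-89.94   0.23 173.05] F [-0.72  0.26 -2.05] w 0.0197
ROW [ -40.8    1.3 -257.1] [ -0.1 -24.7  -0.2]
```

View pics/c3.png

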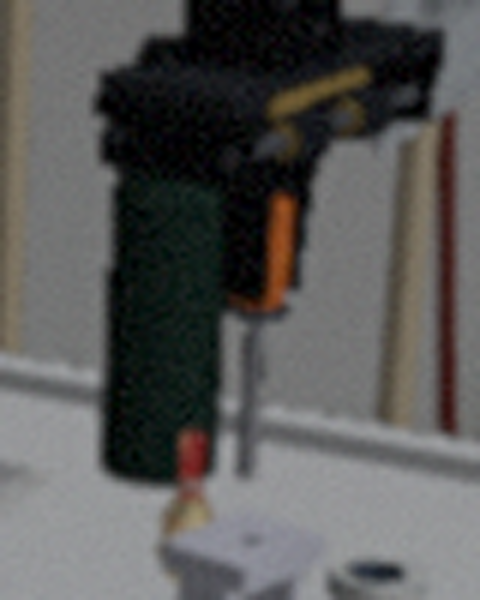

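Request:
{"method": "move_arm", "body": {
  "moves": [
    [-41, 1, -257, 0, 0, 0],
    [-41, 1, -257, 0, 0, 0],
    [-41, 1, -257, 0, 0, 0],
    [-41, 1, -257, 0, 0, 0],
    [-41, 1, -257, 0, 0, 0],
    [-41, 1, -257, 0, 0, 0],
    [-41, 1, -257, 0, 0, 0],
    [-41, 1, -257, 0, 0, 0],
    [-41, 1, -257, 0, 0, 0],
    [-41, 1, -257, 0, 0, 0],
    [-41, 1, -257, 0, 0, 0],
    [-41, 1, -257, 0, 0, 0]
  ]
}}

```text
time_s: 5.62
tool_pos: [0.5258, 0.0861, 0.2257]
tool_rot: [-90.0, -0.0, 172.9]
force: [-0.1, -0.9, -0.8]
grip_width: 0.0196
```

```bash
python3 -c "
from h import *
go([.5269,.0879,.2275],-97)
a=[]
for c,x,y in (('side',255,165),('top',240,200)):
    p,d=read_camera(c); a.append(cv2.resize(p[y:y+100,x:x+80,::-1],None,fx=5,fy=5,interpolation=cv2.INTER_CUBIC))
print(proj('side',[.5264,.0879,.1275]),proj('side',[.5264,.0879,.2275]),proj('side',[.5269,.0879,.102]))
cv2.imwrite('pics/c4.png',np.hstack(a))
"
```

```text
t 5.62 pos [0.5258 0.0861 0.2257] rot [-8.9950e+01 -3.0000e-02  1.7287e+02] F [-0.09 -0.95 -0.84] w 0.0196
ROW [-0.9 -1.8 -2. ] [-0.  -0.1  0. ]
(np.float64(305.11787110831307), np.float64(232.78609057061914)) (np.float64(305.6830181516067), np.float64(194.76306045327152)) (np.float64(304.80905364943743), np.float64(242.0549992407486))
```

View pics/c4.png

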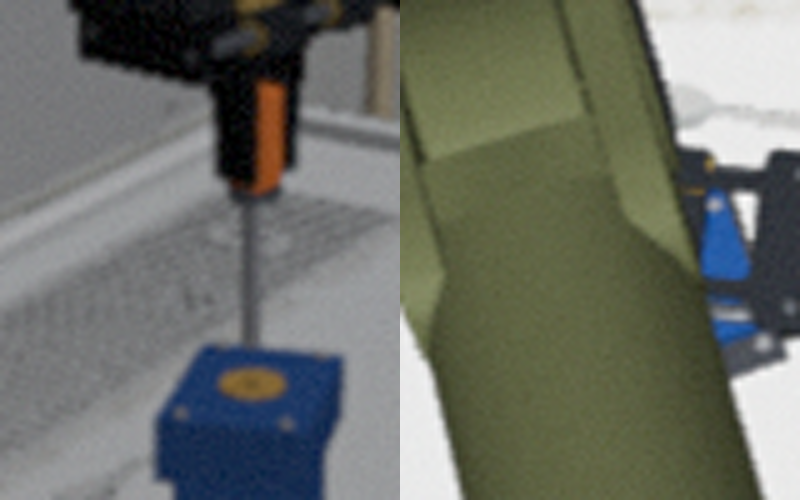

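```bash
python3 -c "
from h import *
o=np.load('pics/side0.npz')['p'][:,:,::-1]
p,d=read_camera('side'); go([.5269,.0879,.2275],-97)
x,y=285,190
cv2.imwrite('pics/c5.png',np.hstack([cv2.resize(q[y:y+60,x:x+40],None,fx=10,fy=10,interpolation=cv2.INTER_CUBIC) for q in (o,p[:,:,::-1])]))
g=o[:,:,1].astype(int)
for v in range(236,248): print(v,g[v,295:318])
print('rod');g=p[:,:,1].astype(int)
for v in range(212,236,3): print(v,g[v,298:312])
"
```

```text
t 5.77 pos [0.5259 0.0869 0.2261] rot [-8.9980e+01  1.0000e-02  1.7294e+02] F [-0.89  0.18 -1.23] w 0.0198
ROW [-0.8 -1.4 -1.1] [-0.  -0.1 -0. ]
236 [53 51 54 53 53 53 53 55 52 50 49 50 52 46 48 50 55 45 58 58 64 63 63]
237 [49 51 55 55 51 52 56 55 53 57 53 59 56 55 54 52 55 49 51 54 51 50 49]
238 [54 51 58 58 54 55 59 66 72 72 70 71 74 66 63 60 55 56 53 52 55 58 57]
239 [49 55 56 55 65 77 80 88 91 93 92 91 87 83 83 72 66 55 52 55 54 56 57]
240 [ 54  53  52  57  75  91  99  93  96  89  94  96 100 100 100  93  77  60
  54  57  52  58  54]
241 [ 55  54  57  69  84  99  99  97  95  83  86  89  97 101 101 102  83  68
  57  56  52  64  50]
242 [ 50  57  57  63  83  92  98  96  95  91  83  91  97 102 100  96  85  63
  60  52  57  52  51]
243 [57 53 57 54 68 78 85 91 94 91 96 92 92 94 91 84 69 61 55 58 52 62 51]
244 [56 53 51 55 53 59 66 72 78 83 86 84 81 80 75 68 63 53 54 54 49 54 56]
245 [51 55 56 53 56 48 56 59 63 60 68 59 62 61 56 55 54 54 53 58 58 57 56]
246 [56 51 55 54 54 55 48 50 51 55 54 58 55 52 54 57 53 57 54 50 57 53 56]
247 [54 54 48 54 53 53 51 54 50 51 57 57 57 52 52 52 56 60 54 62 54 52 52]
rod
212 [129 132 127 119 112  86  71  88  96 106 116 125 129 133]
215 [118 109 110 116 110  84  71  84  96 114 126 129 131 121]
218 [113 114 113 115 115  89  77  90 103 110 115 115 125 117]
221 [119 111 120 113 110  86  76  90 102 117 119 110 112 117]
224 [122 121 121 123 119  88  79  88  95 108 119 132 141 143]
227 [120 121 116 120 126  98  76  89 107 128 139 146 146 144]
230 [131 137 139 139 122  89  78  86 113 133 152 156 152 157]
233 [111 116 117 116 108  81  75  92 103 132 146 153 154 155]
```

View pics/c5.png

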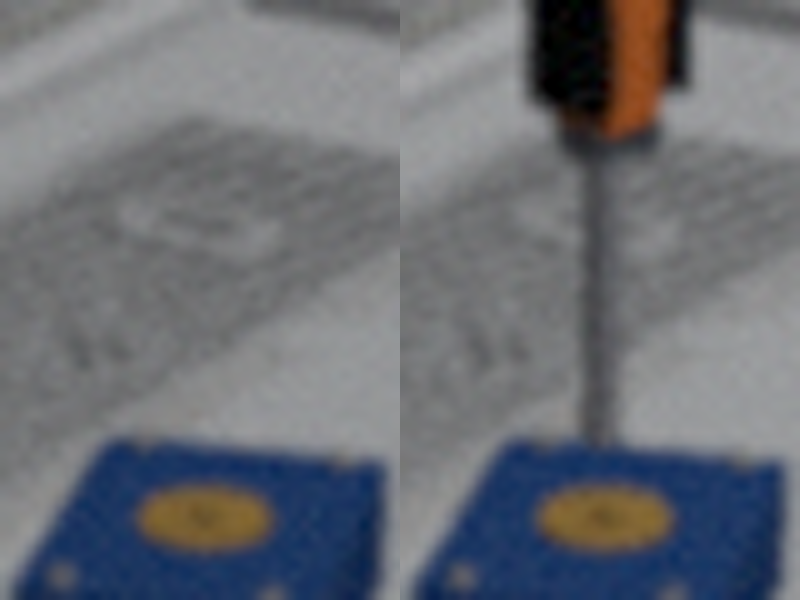

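Request:
{"method": "move_arm", "body": {
  "moves": [
    [0, 10, 0, 0, 0, 0],
    [0, 18, 0, 0, 0, 0],
    [0, 20, 0, 0, 0, 0],
    [0, 22, 0, 0, 0, 0],
    [0, 23, 0, 0, 0, 0],
    [0, 24, 0, 0, 0, 0],
    [0, 24, 0, 0, 0, 0]
  ]
}}

```text
time_s: 6.35
tool_pos: [0.5254, 0.0877, 0.2038]
tool_rot: [-89.9, -0.1, 173.0]
force: [-5.5, -1.8, 12.0]
grip_width: 0.0197
```

Request:
{"method": "move_arm", "body": {
  "moves": [
    [0, -1, 0, 0, 0, 0],
    [0, -1, 0, 0, 0, 0],
    [1, -1, 0, 0, 0, 0],
    [1, -1, 0, 0, 0, 0],
    [1, -1, 0, 0, 0, 0]
  ]
}}

```text
time_s: 6.77
tool_pos: [0.525, 0.0877, 0.204]
tool_rot: [-89.9, 0.0, 173.0]
force: [-2.4, -1.1, 6.0]
grip_width: 0.0198
```

Request:
{"method": "move_arm", "body": {
  "moves": [
    [0.5, 0, 0, 0, 0, 0],
    [1, 0, 0, 0, 0, 0],
    [1.5, 0, 0, 0, 0, 0],
    [1.5, 0, 0, 0, 0, 0]
  ]
}}

```text
time_s: 7.1
tool_pos: [0.5245, 0.0877, 0.2041]
tool_rot: [-90.0, 0.2, 173.0]
force: [1.0, -2.1, 5.0]
grip_width: 0.0198
```

Request:
{"method": "move_arm", "body": {
  "moves": [
    [-0.8, 0, 0, 0, 0, 0],
    [-1.6, 0, 0, 0, 0, 0],
    [-2.4, 0, 0, 0, 0, 0],
    [-2.4, 0, 0, 0, 0, 0],
    [-2.4, 0, 0, 0, 0, 0]
  ]
}}

```text
time_s: 7.52
tool_pos: [0.5253, 0.0877, 0.2039]
tool_rot: [-89.9, -0.1, 173.0]
force: [-3.5, -2.1, 7.6]
grip_width: 0.0196
```

Request:
{"method": "move_arm", "body": {
  "moves": [
    [-0.5, 0, 0, 0, 0, 0],
    [-1, 0, 0, 0, 0, 0],
    [-1.5, 0, 0, 0, 0, 0],
    [-1.5, 0, 0, 0, 0, 0]
  ]
}}

```text
time_s: 7.85
tool_pos: [0.5258, 0.0877, 0.2038]
tool_rot: [-89.9, -0.2, 173.0]
force: [-5.5, -0.2, 9.3]
grip_width: 0.0196
```

Request:
{"method": "move_arm", "body": {
  "moves": [
    [0, -3, 0, 0, 0, 0],
    [0, -3, 0, 0, 0, 0],
    [0, -3, 0, 0, 0, 0],
    [0, -3, 0, 0, 0, 0],
    [0, -3, 0, 0, 0, 0]
  ]
}}

```text
time_s: 8.27
tool_pos: [0.5271, 0.0877, 0.2055]
tool_rot: [-90.0, -0.0, 173.0]
force: [-0.2, -0.2, -1.1]
grip_width: 0.0196
```

Request:
{"method": "move_arm", "body": {
  "moves": [
    [0, 1, 0, 0, 0, 0],
    [0, 2, 0, 0, 0, 0],
    [0, 3, 0, 0, 0, 0],
    [0, 3, 0, 0, 0, 0]
  ]
}}

```text
time_s: 8.6
tool_pos: [0.5274, 0.0875, 0.2028]
tool_rot: [-90.0, 0.0, 173.0]
force: [1.2, 0.2, -1.0]
grip_width: 0.0199
```

Request:
{"method": "move_arm", "body": {
  "moves": [
    [0, 2, 0, 0, 0, 0],
    [0, 4, 0, 0, 0, 0],
    [0, 6, 0, 0, 0, 0],
    [0, 8, 0, 0, 0, 0],
    [0, 10, 0, 0, 0, 0],
    [0, 10, 0, 0, 0, 0],
    [0, 10, 0, 0, 0, 0]
  ]
}}

```text
time_s: 9.18
tool_pos: [0.5274, 0.0874, 0.1927]
tool_rot: [-90.0, -0.0, 173.0]
force: [1.3, -0.4, -2.7]
grip_width: 0.0197
```

Request:
{"method": "move_arm", "body": {
  "moves": [
    [0, 1, 0, 0, 0, 0],
    [0, 2, 0, 0, 0, 0],
    [0, 3, 0, 0, 0, 0],
    [0, 4, 0, 0, 0, 0],
    [0, 5, 0, 0, 0, 0],
    [0, 6, 0, 0, 0, 0],
    [0, 7, 0, 0, 0, 0],
    [0, 8, 0, 0, 0, 0],
    [0, 9, 0, 0, 0, 0],
    [0, 10, 0, 0, 0, 0],
    [0, 10, 0, 0, 0, 0]
  ]
}}

```text
time_s: 10.1
tool_pos: [0.5276, 0.0876, 0.1842]
tool_rot: [-90.0, 0.1, 173.0]
force: [-1.4, -1.8, 6.1]
grip_width: 0.0199
```

Request:
{"method": "move_arm", "body": {
  "moves": [
    [0, 1, 0, 0, 0, 0],
    [0, 2, 0, 0, 0, 0],
    [0, 3, 0, 0, 0, 0],
    [0, 4, 0, 0, 0, 0],
    [0, 5, 0, 0, 0, 0],
    [0, 6, 0, 0, 0, 0],
    [0, 7, 0, 0, 0, 0],
    [0, 8, 0, 0, 0, 0],
    [0, 8, 0, 0, 0, 0]
  ]
}}

```text
time_s: 10.85
tool_pos: [0.5276, 0.0876, 0.1763]
tool_rot: [-90.0, 0.1, 173.0]
force: [-2.3, -1.8, 7.7]
grip_width: 0.0201
```

Request:
{"method": "move_arm", "body": {
  "moves": [
    [0, 1, 0, 0, 0, 0],
    [0, 2, 0, 0, 0, 0],
    [0, 3, 0, 0, 0, 0],
    [0, 4, 0, 0, 0, 0],
    [0, 5, 0, 0, 0, 0],
    [0, 6, 0, 0, 0, 0],
    [0, 7, 0, 0, 0, 0],
    [0, 8, 0, 0, 0, 0],
    [0, 9, 0, 0, 0, 0],
    [0, 10, 0, 0, 0, 0],
    [0, 11, 0, 0, 0, 0],
    [0, 11, 0, 0, 0, 0]
  ]
}}

```text
time_s: 11.85
tool_pos: [0.5277, 0.0876, 0.1655]
tool_rot: [-90.0, 0.1, 173.0]
force: [-0.5, -1.3, 7.6]
grip_width: 0.0197
```

Request:
{"method": "move_arm", "body": {
  "moves": [
    [0, 0.5, 0, 0, 0, 0],
    [0, 1, 0, 0, 0, 0],
    [0, 1.5, 0, 0, 0, 0],
    [0, 2, 0, 0, 0, 0],
    [0, 2.5, 0, 0, 0, 0],
    [0, 3, 0, 0, 0, 0],
    [0, 3.5, 0, 0, 0, 0],
    [0, 3.5, 0, 0, 0, 0]
  ]
}}

```text
time_s: 12.52
tool_pos: [0.5277, 0.0876, 0.1621]
tool_rot: [-90.0, 0.1, 173.0]
force: [-1.0, -1.7, 8.1]
grip_width: 0.0195
```

Request:
{"method": "move_arm", "body": {
  "moves": [
    [0, 0.5, 0, 0, 0, 0],
    [0, 1, 0, 0, 0, 0],
    [0, 1.5, 0, 0, 0, 0],
    [0, 1.5, 0, 0, 0, 0]
  ]
}}

```text
time_s: 12.85
tool_pos: [0.5277, 0.0876, 0.1606]
tool_rot: [-90.0, 0.1, 173.0]
force: [-1.2, -2.2, 8.6]
grip_width: 0.0199
```

Request:
{"method": "move_arm", "body": {
  "moves": [
    [0, 0.4, 0, 0, 0, 0],
    [0, 0.8, 0, 0, 0, 0],
    [0, 1.2, 0, 0, 0, 0],
    [0, 1.2, 0, 0, 0, 0]
  ]
}}

```text
time_s: 13.18
tool_pos: [0.5278, 0.0877, 0.16]
tool_rot: [-90.0, 0.1, 173.0]
force: [-2.0, -2.7, 12.5]
grip_width: 0.0197
```

Request:
{"method": "move_arm", "body": {
  "moves": [
    [0, 0.4, 0, 0, 0, 0],
    [0, 0.8, 0, 0, 0, 0],
    [0, 0.8, 0, 0, 0, 0],
    [0, 0.8, 0, 0, 0, 0]
  ]
}}

```text
time_s: 13.52
tool_pos: [0.5279, 0.0877, 0.1599]
tool_rot: [-89.9, 0.1, 173.0]
force: [-3.8, -2.3, 16.2]
grip_width: 0.0198
```

The plug has bottomed: the tip is 44.0 mm below where it touched the bush face, and the force rises with no further motion. I'm retracting now.

Request:
{"method": "move_arm", "body": {
  "moves": [
    [0, -3, 0, 0, 0, 0],
    [0, -10, 0, 0, 0, 0],
    [0, -20, 0, 0, 0, 0],
    [0, -35, 0, 0, 0, 0],
    [0, -55, 0, 0, 0, 0],
    [0, -72, 0, 0, 0, 0],
    [0, -72, 0, 0, 0, 0],
    [0, -72, 0, 0, 0, 0],
    [0, -72, 0, 0, 0, 0]
  ]
}}

```text
time_s: 14.27
tool_pos: [0.5264, 0.088, 0.2281]
tool_rot: [-90.0, -0.1, 173.1]
force: [0.4, 0.2, -1.4]
grip_width: 0.0201
```

```bash
python3 -c "
from h import *
go([.4537,-.1625,.2275],-97)
p,d=read_camera('side'); x,y=255,165
cv2.imwrite('pics/c6.png',cv2.resize(p[y:y+100,x:x+80,::-1],None,fx=5,fy=5,interpolation=cv2.INTER_CUBIC))
"
```

```text
t 14.27 pos [0.5264 0.088  0.2281] rot [-9.0000e+01 -1.2000e-01  1.7306e+02] F [ 0.35  0.17 -1.44] w 0.0201
ROW [ 41.9   0.7 257.5] [-0.   0.1  0.1]
```

View pics/c6.png

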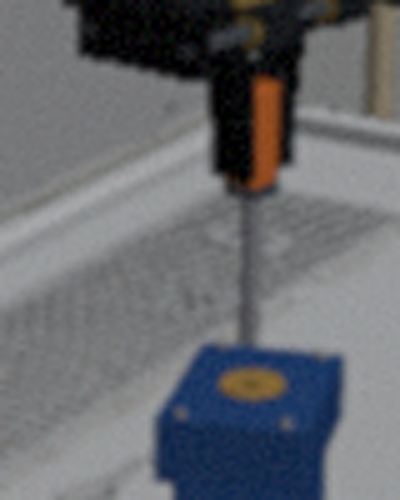

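Request:
{"method": "move_arm", "body": {
  "moves": [
    [42, 0.5, 257.5, 0, 0, 0],
    [42, 0.5, 257.5, 0, 0, 0],
    [42, 0.5, 257.5, 0, 0, 0],
    [42, 0.5, 257.5, 0, 0, 0],
    [42, 0.5, 257.5, 0, 0, 0],
    [42, 0.5, 257.5, 0, 0, 0],
    [42, 0.5, 257.5, 0, 0, 0],
    [42, 0.5, 257.5, 0, 0, 0],
    [42, 0.5, 257.5, 0, 0, 0],
    [42, 0.5, 257.5, 0, 0, 0],
    [42, 0.5, 257.5, 0, 0, 0],
    [42, 0.5, 257.5, 0, 0, 0]
  ]
}}

```text
time_s: 15.32
tool_pos: [0.4549, -0.1611, 0.2283]
tool_rot: [-90.0, -0.0, 173.2]
force: [-0.4, -0.4, -0.5]
grip_width: 0.0193
```

```bash
python3 -c "
from h import *
go([.4537,-.1625,.2275],-97)
p,d=read_camera('side'); x,y=330,130
cv2.imwrite('pics/c7.png',cv2.resize(p[y:y+100,x:x+80,::-1],None,fx=6,fy=6,interpolation=cv2.INTER_CUBIC))
go([.4537,-.1625,.2275],-97)
"
```

```text
t 15.32 pos [ 0.4549 -0.1611  0.2283] rot [-9.0020e+01 -2.0000e-02  1.7321e+02] F [-0.37 -0.42 -0.5 ] w 0.0193
ROW [1.  0.8 1.5] [0.  0.2 0. ]
t 15.37 pos [ 0.4548 -0.1614  0.2284] rot [-9.0010e+01 -1.0000e-02  1.7318e+02] F [ 0.68 -0.94 -0.8 ] w 0.0198
ROW [1.  0.9 1.2] [0.  0.2 0. ]
```

View pics/c7.png

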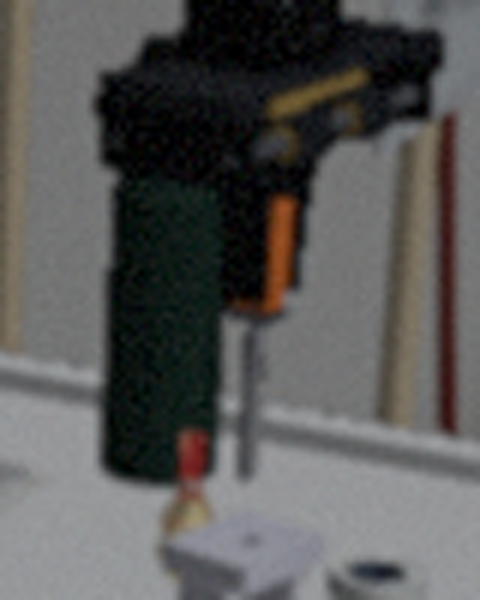

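Request:
{"method": "move_arm", "body": {
  "moves": [
    [1, 8, 1.2, 0, 0, 0],
    [1, 16, 1.2, 0, 0, 0],
    [1, 24, 1.2, 0, 0, 0],
    [1, 28, 1.2, 0, 0, 0],
    [1, 30, 1.2, 0, 0, 0],
    [1, 32, 1.2, 0, 0, 0],
    [1, 33, 1.2, 0, 0, 0],
    [1, 33, 1.2, 0, 0, 0]
  ]
}}

```text
time_s: 16.03
tool_pos: [0.4533, -0.1639, 0.1955]
tool_rot: [-90.0, 0.0, 173.0]
force: [-1.0, -0.2, -1.2]
grip_width: 0.0196
```

Request:
{"method": "move_arm", "body": {
  "moves": [
    [0, 1, 0, 0, 0, 0],
    [0, 2, 0, 0, 0, 0],
    [0, 4, 0, 0, 0, 0],
    [0, 6, 0, 0, 0, 0],
    [0, 6, 0, 0, 0, 0]
  ]
}}

```text
time_s: 16.45
tool_pos: [0.453, -0.1638, 0.1891]
tool_rot: [-90.0, -0.0, 173.0]
force: [-0.4, -0.3, -0.9]
grip_width: 0.0198
```

Request:
{"method": "move_arm", "body": {
  "moves": [
    [0, 10, 0, 0, 0, 0],
    [0, 20, 0, 0, 0, 0],
    [0, 30, 0, 0, 0, 0],
    [0, 40, 0, 0, 0, 0],
    [0, 50, 0, 0, 0, 0],
    [0, 60, 0, 0, 0, 0],
    [0, 66, 0, 0, 0, 0],
    [0, 68, 0, 0, 0, 0],
    [0, 68, 0, 0, 0, 0],
    [0, 68, 0, 0, 0, 0]
  ]
}}

```text
time_s: 17.28
tool_pos: [0.4536, -0.164, 0.1218]
tool_rot: [-90.0, 0.0, 173.0]
force: [0.4, 0.2, 1.0]
grip_width: 0.0193
```

Request:
{"method": "move_arm", "body": {
  "moves": [
    [0, 1, 0, 0, 0, 0],
    [0, 2, 0, 0, 0, 0],
    [0, 3, 0, 0, 0, 0],
    [0, 3, 0, 0, 0, 0]
  ]
}}

```text
time_s: 17.62
tool_pos: [0.4532, -0.1639, 0.1186]
tool_rot: [-90.0, 0.0, 173.0]
force: [-0.9, -0.5, -0.4]
grip_width: 0.0197
```

Request:
{"method": "move_arm", "body": {
  "moves": [
    [0, 0.5, 0, 0, 0, 0],
    [0, 1, 0, 0, 0, 0],
    [0, 1.5, 0, 0, 0, 0],
    [0, 2, 0, 0, 0, 0],
    [0, 2, 0, 0, 0, 0]
  ]
}}

```text
time_s: 18.03
tool_pos: [0.4533, -0.1639, 0.1173]
tool_rot: [-90.0, 0.0, 173.0]
force: [-2.6, 0.3, 4.0]
grip_width: 0.0196
```

Request:
{"method": "move_arm", "body": {
  "moves": [
    [0, -0.5, 0, 0, 0, 0],
    [0, -0.5, 0, 0, 0, 0],
    [0, -0.5, 0, 0, 0, 0],
    [0, -0.5, 0, 0, 0, 0],
    [0, -0.5, 0, 0, 0, 0],
    [0, -0.5, 0, 0, 0, 0],
    [0, -0.5, 0, 0, 0, 0]
  ],
  "claw": 60
}}

```text
time_s: 18.62
tool_pos: [0.4532, -0.1639, 0.117]
tool_rot: [-90.0, -0.0, 173.0]
force: [0.3, -1.5, -0.4]
grip_width: 0.0562
```

Request:
{"method": "move_arm", "body": {
  "moves": [
    [0, -10, 0, 0, 0, 0],
    [0, -30, 0, 0, 0, 0],
    [0, -60, 0, 0, 0, 0],
    [0, -100, 0, 0, 0, 0],
    [0, -140, 0, 0, 0, 0],
    [0, -140, 0, 0, 0, 0],
    [0, -140, 0, 0, 0, 0]
  ]
}}

```text
time_s: 19.2
tool_pos: [0.4549, -0.1643, 0.2606]
tool_rot: [-89.9, 0.4, 173.0]
force: [0.3, 0.1, -0.1]
grip_width: 0.0598
```

```bash
python3 -c "
from h import *
go([.4537,-.1625,.2275],-97)
p,d=read_camera('side'); x,y=330,150
a=cv2.resize(p[y:y+100,x:x+80,::-1],None,fx=5,fy=5,interpolation=cv2.INTER_CUBIC)
p,d=read_camera('top'); x,y=350,230
b=cv2.resize(p[y:y+100,x:x+80,::-1],None,fx=5,fy=5,interpolation=cv2.INTER_CUBIC)
cv2.imwrite('pics/c8.png',np.hstack([a,b])); cv2.imwrite('pics/t8.png',p[:,:,::-1])
print(models.spot_in('rod','side')[:1])
"
```

```text
t 19.2 pos [ 0.4549 -0.1643  0.2606] rot [-89.87   0.36 173.03] F [ 0.35  0.06 -0.09] w 0.0598
ROW [ 1.7 33.1 -1.7] [-0.1  0.  -0.4]
[{'point': [0.4512, -0.1552, 0.1154], 'score': 0.61}]
```

View pics/c8.png

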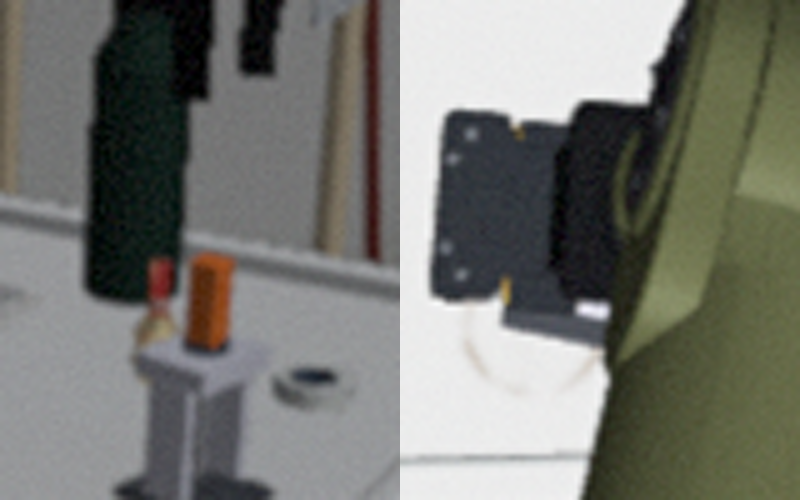

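View pics/t8.png

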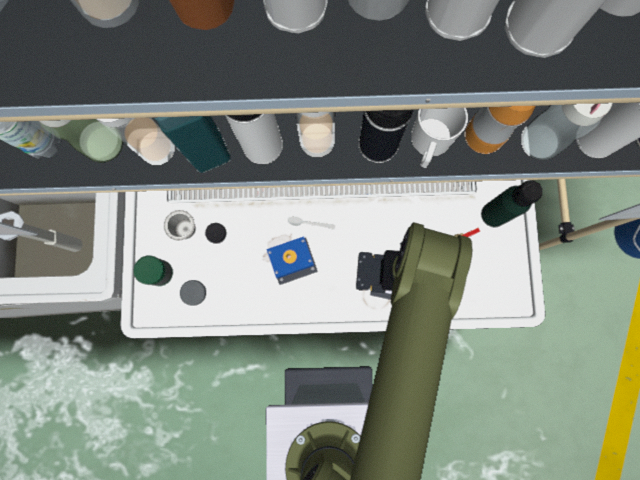

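The side view shows the rod upright at about (211,300) in the crop, with its collar on the plate and the fingers well clear above it. In the top view the bore at (289,257) no longer shows red on top and nothing else has moved. I'm handing in.

```bash
python3 -c "
from h import *
print(np.abs(env.get_obs()['joint_velocities']).max(), env.get_obs()['force']); job.sign_off()"
```

```text
0.7261617393360987 [ 0.01543676 -0.3294881   0.22430917]
the job is handed in; nothing more can be done
```

The plug is pressed down to the bottom of the catch sleeve, the rod is back in its holder and released, and I handed the job in at about 19 s; sign-off gives no verdict.

- **Finding the bore:** The first touches landed on the bush face, with forces up to about 12 N. The rod then dropped in at about (0.527, 0.088), close to the camera estimate.
- **Pressing the plug:** It slid at about 8 N and bottomed with the tip 44.0 mm below where the rod had touched the bush face. The last push gave about 4 N more force with no further motion. The highest vertical reading was 16 N. Forces were read only at the end of each move, so peaks in between were not seen.
- **Hanging the rod back:** The collar came to rest at the same tool height as at the start (0.117 m). The side camera shows the rod upright with the collar on the plate, and the fingers open well above it. The wrist force was near zero.
- **Bystanders:** All those visible in the last pictures look unmoved.

Two things fell short in the last checks. The arm hid the holder from the top camera, so only the side view confirms the hang. The network placed the rod about 9 mm off the gripper's y position, as it was before I touched it, so I relied on the picture and the contact height.

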